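# Take down a tower of sample jars and seat each in its warming block

### The job

The sample jars have come out of the cold store stacked in a tower and must be warmed: take the tower apart and seat every jar, flat on the floor of the well, in the aluminium warming block whose well is made for its size. Keep the jars upright the whole time, and leave the oil bottle and the pipette where they are.

Things in the scene. Friction and masses are not known exactly. Their poses are not given: they have to be found in the camera images.
- jar_35: the smallest of four round screw-top sample jars, white with a black knurled lid with a grey top panel; top of the tower at the start. Lid diameter 35 mm (the body is 3 mm less), height 30 mm, of which the lid is the upper 12 mm; 30 to 210 g. Origin: centre of its underside, z up its axis. Jars only rest on one another; lids are fixed.
- jar_46: the second smallest of four round screw-top sample jars, white with a black knurled lid with a grey top panel; second from the top of the tower at the start. Lid diameter 46 mm (the body is 3 mm less), height 32 mm, of which the lid is the upper 12 mm; 30 to 210 g. Origin: centre of its underside, z up its axis. Jars only rest on one another; lids are fixed.
- jar_57: the second largest of four round screw-top sample jars, white with a black knurled lid with a grey top panel; third from the top of the tower at the start. Lid diameter 57 mm (the body is 3 mm less), height 34 mm, of which the lid is the upper 12 mm; 30 to 210 g. Origin: centre of its underside, z up its axis. Jars only rest on one another; lids are fixed.
- jar_68: the largest of four round screw-top sample jars, white with a black knurled lid with a grey top panel; bottom of the tower, standing on the worktop at the start. Lid diameter 68 mm (the body is 3 mm less), height 36 mm, of which the lid is the upper 12 mm; 30 to 210 g. Origin: centre of its underside, z up its axis. Jars only rest on one another; lids are fixed.
- block_35: square aluminium warming block, fixed to the worktop, 63 x 63 x 20 mm high, with one round blind well in the middle of its top for the 35 mm jar: well 43 mm in diameter, 5 mm deep (floor 15 mm above the origin), with a 45 degree chamfer of 4 mm round the mouth. Origin at the centre of its underside, z up.
- block_46: square aluminium warming block, fixed to the worktop, 74 x 74 x 20 mm high, with one round blind well in the middle of its top for the 46 mm jar: well 54 mm in diameter, 5 mm deep (floor 15 mm above the origin), with a 45 degree chamfer of 4 mm round the mouth. Origin at the centre of its underside, z up.
- block_57: square aluminium warming block, fixed to the worktop, 85 x 85 x 20 mm high, with one round blind well in the middle of its top for the 57 mm jar: well 65 mm in diameter, 5 mm deep (floor 15 mm above the origin), with a 45 degree chamfer of 4 mm round the mouth. Origin at the centre of its underside, z up.
- block_68: square aluminium warming block, fixed to the worktop, 96 x 96 x 20 mm high, with one round blind well in the middle of its top for the 68 mm jar: well 76 mm in diameter, 5 mm deep (floor 15 mm above the origin), with a 45 degree chamfer of 4 mm round the mouth. Origin at the centre of its underside, z up.
- bottle_oil: bystander: small round bottle with a brown band on its label and a narrow black screw cap, 42 mm in diameter, 88 mm high, standing loose among the work. Origin at the centre of its underside.
- pipette_a: bystander: white and blue pipette, 244 mm long, 33 mm wide and 32 mm high, lying loose at the right of the work. Origin under its middle, its length along its own y.

How it is judged:
At the end, for the whole second after the job is handed in: each of the four jars stands upright (within 0.08 rad) in the well of its own block, its axis within 8 mm of the block's centre and its underside within 3 mm of the well floor, at rest and released (horizontal distance between jar_35 and block_35 below 0.008 m and z of jar_35 in the frame of block_35 between 0.012 and 0.018 m and angle between each of jar_35, jar_46, jar_57, jar_68's own z axis and vertical below 0.08 rad and linear speed of each of jar_35, jar_46, jar_57, jar_68 below 0.02 m/s and contact force between each of jar_35, jar_46, jar_57, jar_68 and the fingers below 0.05 N and horizontal distance between jar_46 and block_46 below 0.008 m and z of jar_46 in the frame of block_46 between 0.012 and 0.018 m and horizontal distance between jar_57 and block_57 below 0.008 m and z of jar_57 in the frame of block_57 between 0.012 and 0.018 m and horizontal distance between jar_68 and block_68 below 0.008 m and z of jar_68 in the frame of block_68 between 0.012 and 0.018 m); the robot touches nothing.
It fails at once if a jar is tipped by more than 0.5 rad (angle between any of jar_35, jar_46, jar_57, jar_68's own z axis and vertical above 0.5 rad).
It fails at once if the oil bottle or the pipette is moved by more than 20 mm (distance of any of bottle_oil, pipette_a from where it was at the start of the episode above 0.02 m).
It also fails if it takes over 112 s, if anything falls off the work surface, if the arm or the gripper's body presses on something with over 40 N, if the wrist force passes 120 N, or if a joint passes its speed limit or range.

### The arm

A 6-joint arm with a two-finger parallel gripper is mounted at the origin on a cart in front of the work surface, level with it; the furniture and walls round the work are solid. World frame = base frame: x ahead of the robot, y to its left, z up, the work surface at z = 0. Lengths are in m, angles in rad, forces in N, time in s.
With the tool pointing down it reaches from about 0.275 to 0.825 m from the base axis. Payload 4.9 kg.
Tool frame: the origin (TCP) lies midway between the tips of the shut fingers; the grasp point (between the pads) lies 19 mm behind it (bot.grip_depth is the distance from the TCP to the grasp point, in m); z points along the fingers, y is the line along which they close (so a half turn about z gives the same grasp; the last joint's range is limited). The gripper opens to 85 mm and grips with 20 to 120 N. Pads are 22 mm wide; open, the fingers measure 114 mm over their backs; the gripper's body (76 mm by 85 mm) begins 54 mm behind the grasp point. The pads swing forward as they close: fully open they stand 13 mm farther back than shut.
Start: joints at [-1.334, 0.326, -0.193, 1.052, 0, 1.437], TCP at [0.199, -0.513, 0.231] pointing down, gripper open.
Joint ranges: [-2.65, 2.65], [-0.97, 1.79], [-1.3, 1.35], [-1.93, 2.1], [-1.47, 1.37], [-3.14, 3.14]. Speed limits (rad/s): [2.57, 2.57, 3.14, 3.14, 3.14, 3.14].

### API

Orientations are given as a unit quaternion [w, x, y, z].
In Python, from cell import bot gives the robot as it stands. Calls block until the motion is done:
- bot.move_pose(position, orientation): joint-space move of the TCP to a pose.
- bot.move_linear(position, speed=0.15, rotation=None, until_force=None): straight line of the TCP; rotation=None keeps the orientation; speed is the mean speed in m/s. With until_force (N) it stops when the force on the tool has changed by that much, and returns True; else False.
- bot.goto_joints(angles): joint-space move.
- bot.set_gripper(opening, grasp_force=None): opening from 0.0 (shut) to 1.0 (fully open); grasp_force is the grip in N (None keeps the last); returns when the fingers have stopped.
- bot.wait(seconds).
- bot.solve_ik(position, orientation): joint angles nearest the present ones, or None.
- bot.camera(name): name is "scene" or "top"; returns the picture (384x512x3 uint8, red, green, blue); there is no depth.
- bot.calibration(name): a dict with "mtx" (3x3 intrinsics, pixels), "extrinsics" (4x4, takes a point from world to camera coordinates). Camera axes: x right, y down, z forward; pixel columns grow to the right and rows downward; lengths in m; the calibration is good to about 2 mm. A picture is of the moment at which its call begins. calibration takes no time and is no camera call.
A pose or a line that the arm cannot do raises bot.PlanningError and nothing moves.
- bot.close_job(): hands the job in; it is judged then, once.
Trained networks look in the newest picture that a camera, given by its name, has taken for a name from the list of things; names that differ only in an ending like _2 or _b are one class to them, and where a whole thing is asked for, a point or a joint stands for the part that bears it (a point fixed in the world has none). Each returns a list of dicts, best first, with "confidence" (0 to 1); they miss things now and then, are a little off and sometimes report something else, mostly with a low value. They report only what shows in the picture. A call takes as long as a camera call.
- bot.search_frame(camera, thing): "bbox" ([left, top, width, height] in pixels, round what is visible of it).
Readings, each from a call of its own:
- bot.read_clock(): time.
- bot.read_joint_positions(): joint angles.
- bot.read_joint_vel(): joint speeds.
- bot.read_joint_efforts(): joint torques, N m.
- bot.read_position(): TCP position.
- bot.read_tool_rot(): TCP orientation.
- bot.read_ft_force(): force on the tool from outside, world axes, zero at the start.
- bot.read_moment(): the same for the moment, N m.
- bot.read_gripper_width(): opening from 0.0 (shut) to 1.0 (fully open).
- bot.read_finger_force(): force on a finger pad.
Only numpy, scipy, OpenCV 4.12 (cv2) and the standard library are available. Lean on these libraries where they do the work, as an engineer would, in place of code of your own. Each camera call takes 0.05 s, during which the arm holds its last target. There are 200 camera calls.

## Working session

There is one attempt and no reset: what is moved stays moved. The work goes in short steps, each a Python script; the robot and the scene stay as the last script left them, time stands still between calls to the robot, and variables do not carry over. Pictures are saved under pics/ and viewed, at most 14 in all, crops included, and the job is handed in when it is done.

```bash
mkdir -p pics; ls; python3 - <<'E'
from cell import bot
import cv2,numpy as np
for c in("scene","top"):
    im=bot.camera(c); cv2.imwrite(f"pics/{c}0.png",im[:,:,::-1])
    k=bot.calibration(c); print(c,np.round(k["mtx"],1).tolist(),np.round(k["extrinsics"],4).tolist())
    for t in["jar_35","jar_46","jar_57","jar_68","block_35","block_46","block_57","block_68","bottle_oil","pipette_a"]:
        print(t,[(np.round(d["bbox"],1).tolist(),round(d["confidence"],2)) for d in bot.search_frame(c,t)[:3]])
print(bot.read_clock(),bot.read_tool_rot(),bot.read_position())
E
```

```text
pics
scene [[464.4, 0.0, 258.7], [0.0, 464.4, 190.9], [0.0, 0.0, 1.0]] [[0.519, -0.8545, 0.0228, -0.3262], [-0.3812, -0.2552, -0.8885, 0.2706], [0.7651, 0.4524, -0.4582, 0.7558], [0.0, 0.0, 0.0, 1.0]]
jar_35 [([280.2, 210.0, 24.4, 23.4], 0.71), ([287.8, 196.3, 15.4, 20.9], 0.64), ([274.5, 236.2, 32.6, 23.7], 0.57)]
jar_46 [([280.2, 210.0, 24.4, 23.4], 0.71), ([287.8, 196.3, 15.4, 20.9], 0.64), ([274.5, 236.2, 32.6, 23.7], 0.57)]
jar_57 [([280.2, 210.0, 24.4, 23.4], 0.71), ([287.8, 196.3, 15.4, 20.9], 0.64), ([274.5, 236.2, 32.6, 23.7], 0.57)]
jar_68 [([280.2, 210.0, 24.4, 23.4], 0.71), ([287.8, 196.3, 15.4, 20.9], 0.64), ([274.5, 236.2, 32.6, 23.7], 0.57)]
block_35 [([301.4, 205.0, 25.2, 26.7], 0.94), ([188.3, 211.9, 42.5, 26.6], 0.91), ([117.9, 192.8, 54.9, 29.5], 0.84)]
block_46 [([301.4, 205.0, 25.2, 26.7], 0.94), ([188.3, 211.9, 42.5, 26.6], 0.91), ([117.9, 192.8, 54.9, 29.5], 0.84)]
block_57 [([301.4, 205.0, 25.2, 26.7], 0.94), ([188.3, 211.9, 42.5, 26.6], 0.91), ([117.9, 192.8, 54.9, 29.5], 0.84)]
block_68 [([301.4, 205.0, 25.2, 26.7], 0.94), ([188.3, 211.9, 42.5, 26.6], 0.91),
[... 823 characters left out ...]
4.2, 215.6, 9.6, 19.7], 0.6)]
block_35 [([145.5, 225.1, 40.2, 34.1], 0.96), ([284.9, 150.1, 43.7, 40.5], 0.72), ([171.5, 155.7, 35.3, 28.5], 0.71)]
block_46 [([145.5, 225.1, 40.2, 34.1], 0.96), ([284.9, 150.1, 43.7, 40.5], 0.72), ([171.5, 155.7, 35.3, 28.5], 0.71)]
block_57 [([145.5, 225.1, 40.2, 34.1], 0.96), ([284.9, 150.1, 43.7, 40.5], 0.72), ([171.5, 155.7, 35.3, 28.5], 0.71)]
block_68 [([145.5, 225.1, 40.2, 34.1], 0.96), ([284.9, 150.1, 43.7, 40.5], 0.72), ([171.5, 155.7, 35.3, 28.5], 0.71)]
bottle_oil [([140.7, 180.7, 21.4, 18.3], 0.51)]
pipette_a [([316.2, 146.9, 92.4, 11.1], 0.62)]
1.1 [5.30023453e-06 9.82861960e-01 1.84343072e-01 1.53808121e-06] [ 0.19931647 -0.51262566  0.23127531]
```

```bash
python3 - <<'E'
import cv2
a=cv2.imread("pics/top0.png")[110:310,90:440]; cv2.imwrite("pics/top0c.png",cv2.resize(a,None,fx=2.25,fy=2.25,interpolation=3))
a=cv2.imread("pics/scene0.png")[130:290,90:430]; cv2.imwrite("pics/scene0c.png",cv2.resize(a,None,fx=2.3,fy=2.3,interpolation=3))
E
```

```text
(no output)
```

View pics/top0c.png

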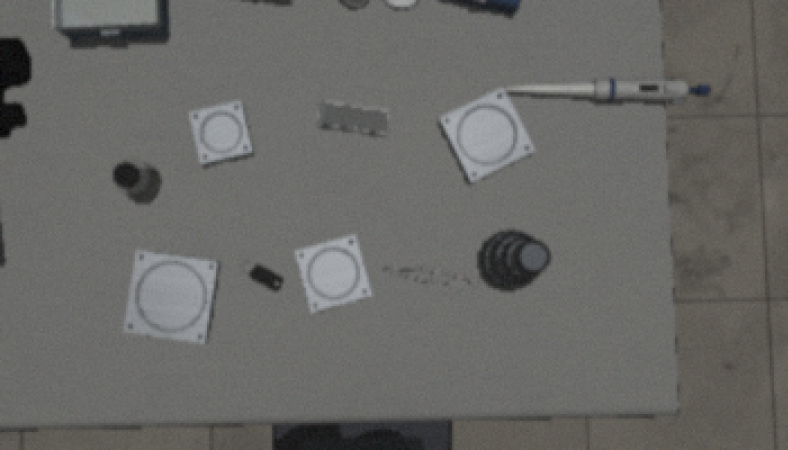

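View pics/scene0c.png

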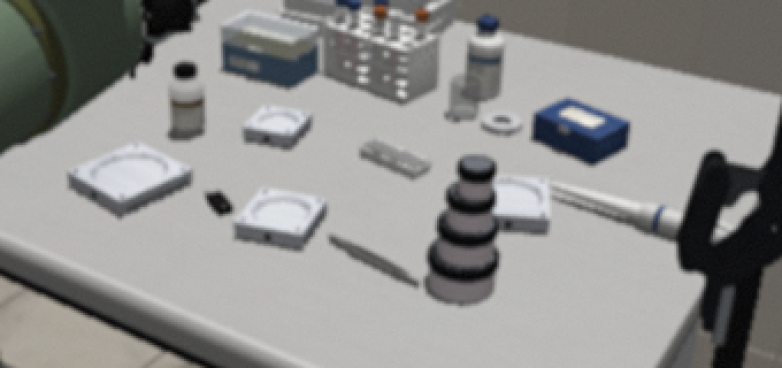

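The top view shows the blocks' wells in crop pixels: 68 at (171,296), 46 at (332,273), 35 at (221,132) and 57 at (487,135). The tower's top panel is at (533,257), the bottle at (140,180), and the pipette runs from (505,92) to the right. The scene view shows the tower with jar_35's lid at crop (477,167). Next I'll fit the block poses in both views and look closely at the tower.

```bash
cat > h.py <<'E'
import cv2,numpy as np
from scipy.optimize import minimize,least_squares
from cell import bot
CAL={c:bot.calibration(c) for c in("scene","top")}
def proj(c,P):
    P=np.atleast_2d(P).astype(float);k=CAL[c];E=k["extrinsics"];q=P@E[:3,:3].T+E[:3,3];q=q@k["mtx"].T
    return q[:,:2]/q[:,2:]
def onplane(c,uv,z):
    k=CAL[c];E=k["extrinsics"];R,t=E[:3,:3],E[:3,3]
    o=-R.T@t;d=R.T@np.linalg.solve(k["mtx"],[*uv,1.]);return o+d*(z-o[2])/d[2]
def triang(uvs):
    return least_squares(lambda X:np.concatenate([proj(c,X)[0]-uv for c,uv in uvs.items()]),[.4,-.1,.1]).x
S=4
def hullmask(pts,off,shape):
    m=np.zeros(shape,np.uint8);h=cv2.convexHull(((pts-off+.5)*S-.5).astype(np.float32))
    cv2.fillConvexPoly(m,np.round(h*16).astype(np.int32),255,cv2.LINE_AA,4);return m/255.
def boxpts(p,s):
    x,y,a,h=p;c,n=np.cos(a)*s/2,np.sin(a)*s/2
    return np.array([[x+i*c-j*n,y+i*n+j*c,z] for i in(-1,1) for j in(-1,1) for z in(0,h)])
E
python3 - <<'E'
from h import *
from scipy.ndimage import label
ims={c:cv2.imread(f"pics/{c}0.png") for c in CAL}
g={c:cv2.cvtColor(i,6) for c,i in ims.items()}
for s,(u,v) in {35:(221,132),46:(332,273),57:(487,135),68:(171,296)}.items():
    p0=onplane("top",(90+u/2.25,110+v/2.25),.02)
    T={}
    for c in("top","scene"):
        if s==57 and c=="scene": continue
        q=proj(c,p0)[0].astype(int);r=36;off=q-r
        cr=cv2.resize(g[c][off[1]:off[1]+2*r,off[0]:off[0]+2*r],None,fx=S,fy=S,interpolation=2)
        # threshold between table and block
        th=(np.median(g[c][q[1]-3:q[1]+4,q[0]-3:q[0]+4])+np.median(cr))/2
        l=label(cr>th)[0];m=(l==l[r*S,r*S]).astype(np.uint8)
        cs=max(cv2.findContours(m,0,2)[0],key=cv2.contourArea);m[:]=0;cv2.drawContours(m,[cs],-1,1,-1)
        if s==57:m=cv2.morphologyEx(m,cv2.MORPH_OPEN,np.ones((33,33)))
        T[c]=(m,off)
    side=(s+28)/1e3
    def f(p,cams=T):return sum(np.abs(hullmask(proj(c,boxpts(p,side)),T[c][1],T[c][0].shape)-T[c][0]).sum() for c in cams)
    def fit(cams):
        return min((minimize(f,[p0[0],p0[1],a,.02],args=(cams,),method="Nelder-Mead",options=dict(initial_simplex=np.array([p0[0],p0[1],a,.02])+np.vstack([np.zeros(4),np.diag([.006,.006,.2,.005])]))) for a in(-.6,-.2,.2,.6)),key=lambda r:r.fun)
    for cams in[("top",),tuple(T)]:
        r=fit(cams);print(s,cams,p0.round(4),r.x.round(4),r.fun/sum(T[c][0].sum() for c in cams))
a=cv2.resize(g["top"][195:260,285:350],None,fx=6,fy=6,interpolation=3)
b=cv2.resize(g["scene"][190:270,255:335],(390,390),interpolation=3)
cv2.imwrite("pics/tower.png",np.clip(np.hstack([a,b])*1.5,0,255))
E
```

```text
35 ('top',) [0.6254 0.1581 0.02  ] [ 0.63    0.1636  0.2156 -0.    ] 0.028702253887722705
35 ('top', 'scene') [0.6254 0.1581 0.02  ] [0.6303 0.1637 0.2207 0.    ] 0.36199798957334084
46 ('top',) [0.4569 0.03   0.02  ] [ 0.469   0.0289  0.7684 -0.0008] 1.353434427595401
46 ('top', 'scene') [0.4569 0.03   0.02  ] [ 0.4728  0.043  -1.4672  0.0054] 0.875653502596945
57 ('top',) [ 0.6157 -0.1563  0.02  ] [ 0.6213 -0.1588  0.4336 -0.    ] 0.09233110385442861
57 ('top',) [ 0.6157 -0.1563  0.02  ] [ 0.6213 -0.1588  0.4336 -0.    ] 0.09233110385442861
68 ('top',) [0.4342 0.2177 0.02  ] [ 4.340e-01  2.244e-01 -1.634e-01  2.000e-04] 0.018126217986016827
68 ('top', 'scene') [0.4342 0.2177 0.02  ] [ 0.4358  0.2239 -0.1714  0.0149] 0.26115092599162704[ WARN:0@6.988] global loadsave.cpp:1063 imwrite_ Unsupported depth image for selected encoder is fallbacked to CV_8U.
```

View pics/tower.png

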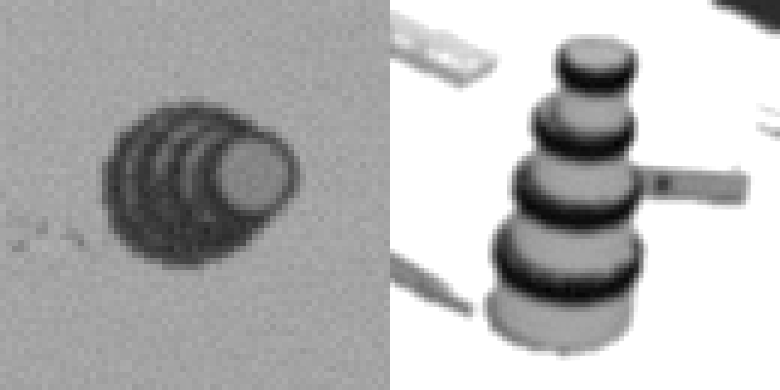

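The tower close-up shows jar_35's panel at about (327,224) full-frame in the top view and (297,203) in the scene view. All four lids are separately visible. The top mask covers only the blocks' top faces, so I'll fit those on their plane and check the height against the scene boxes.

```bash
python3 - <<'E'
from h import *
from scipy.ndimage import label,gaussian_filter
g={c:cv2.imread(f"pics/{c}0.png",0) for c in CAL}
B={}
for s,(u,v) in {35:(221,132),46:(332,273),57:(487,135),68:(171,296)}.items():
    q=np.array([90+u/2.25,110+v/2.25]).astype(int);r=26;off=q-r
    cr=cv2.resize(g["top"][off[1]:off[1]+2*r,off[0]:off[0]+2*r],None,fx=S,fy=S,interpolation=2)
    th=(np.percentile(cr,10)+np.percentile(cr,95))/2
    m=(cr>th).astype(np.uint8);m=cv2.morphologyEx(m,cv2.MORPH_CLOSE,np.ones((17,17)))
    m=cv2.morphologyEx(m,cv2.MORPH_OPEN,np.ones((45,45)))
    cs=max(cv2.findContours(m,0,2)[0],key=cv2.contourArea)
    (c,wh,a)=cv2.minAreaRect(cs);uv=(np.array(c)+.5)/S-.5+off
    p=onplane("top",uv,.02);B[s]=p
    ang=-np.radians(a)  # image->world (y flipped twice): close enough, for check of bbox
    best=None
    bb=proj("scene",np.vstack([boxpts([p[0],p[1],ang,.02],(s+28)/1e3)]))
    print(s,uv.round(1),"mm/side",(np.array(wh)/S*.94/369*1e3).round(1),p.round(4),"scene box",bb.min(0).round(1),np.ptp(bb,0).round(1),len(cs))
# tower: top panel in top view
im=g["top"].astype(float)
cr=cv2.resize(g["top"][205:250,300:345],None,fx=8,fy=8,interpolation=2)
m=(gaussian_filter(cr.astype(float),4)>85).astype(np.uint8)
l=label(m)[0];k=l[int((224-205)*8),int((327-300)*8)];ys,xs=np.nonzero(l==k)
uvt=np.array([(xs.mean()+.5)/8-.5+300,(ys.mean()+.5)/8-.5+205]);print("panel top",uvt.round(2),"diam px",2*np.sqrt(len(xs)/np.pi)/8)
for z in(.13,.132,.134):print(z,onplane("top",uvt,z).round(4))
for n,Z,d in((35,.132,.035),(46,.102,.046),(57,.07,.057),(68,.036,.068)):
    p=onplane("top",uvt,.132);t=np.linspace(0,6.28,60)
    P=np.vstack([np.c_[p[0]+d/2*np.cos(t),p[1]+d/2*np.sin(t),0*t+z] for z in(Z,Z-.012)])
    for c in CAL:
        q=proj(c,P);print(n,c,q.min(0).round(1),q.max(0).round(1))
sc=g["scene"];
print("scene dark rows:")
for z in(.126,.096,.064,.03):
    q=proj("scene",[p[0],p[1],z])[0]
    for dv in(0,4):
        v=int(round(q[1]))+dv;row=sc[v,255:335];d=np.nonzero(row<75)[0]+255;print(z,v,q.round(1),d.min() if len(d) else None,d.max() if len(d) else None)
E
```

```text
35 [187.5 168. ] mm/side [58. 58.] [0.6273 0.16   0.02  ] scene box [193.7 174.5] [31.8 20.3] 74
46 [237.6 230.9] mm/side [72.6 72.6] [0.4581 0.0297 0.02  ] scene box [189.2 209.8] [43.5 29.5] 109
57 [306.1 168.9] mm/side [80.8 80.5] [ 0.6186 -0.1556  0.02  ] scene box [292.4 204.5] [36.1 26.5] 185
68 [165.2 241.3] mm/side [93.2 94.3] [0.4349 0.2198 0.02  ] scene box [117.9 190.8] [54.9 32.9] 116
panel top [326.64 223.53] diam px 9.136562135272715
0.13 [ 0.4737 -0.1826  0.13  ]
0.132 [ 0.4737 -0.1822  0.132 ]
0.134 [ 0.4737 -0.1818  0.134 ]
35 scene [287.3 196.1] [304.3 209.1]
35 top [318.2 216. ] [334.1 231.1]
46 scene [284.  207.2] [305.9 222.9]
46 top [313.7 213.9] [333.6 233. ]
57 scene [280.8 218.5] [307.4 237.2]
57 top [309.4 212. ] [332.9 234.8]
68 scene [277.6 230.3] [308.9 252. ]
68 top [305.3 210.2] [332.1 236.5]
scene dark rows:
0.126 203 [295.8 202.6] 289 304
0.126 207 [295.8 202.6] 290 303
0.096 215 [294.9 214.9] 284 304
0.096 219 [294.9 214.9] 285 303
0.064 228 [294.1 227.7] 280 312
0.064 232 [294.1 227.7] 281 304
0.03 241 [293.2 240.8] 276 305
0.03 245 [293.2 240.8] 277 305
```

```bash
cat >> h.py <<'E'
from scipy.ndimage import label,gaussian_filter
B={35:(.627,.159),46:(.458,.0297),57:(.6175,-.156),68:(.4347,.219)}
TOP={35:.132,46:.102,57:.070,68:.036}; H={35:.030,46:.032,57:.034,68:.036}
Q=[0,1,0,0]; ZT=.205
def swing(w): return (56.8-np.sqrt(3266-(w/2*1e3-6)**2))/1e3
def dz(n): return -.003-.019-swing(n/1e3)      # TCP z relative to the jar's top
def panel(im,uv,name=None):
    g=cv2.cvtColor(im,cv2.COLOR_RGB2GRAY);o=np.round(uv).astype(int)-22
    cr=gaussian_filter(cv2.resize(g[o[1]:o[1]+45,o[0]:o[0]+45],None,fx=8,fy=8,interpolation=2).astype(float),4)
    if name: cv2.imwrite(name,cr)
    l=label(cr>85)[0];i=int((uv[0]-o[0])*8),int((uv[1]-o[1])*8);k=l[i[1],i[0]]
    ys,xs=np.nonzero(l==k)
    return np.array([xs.mean(),ys.mean()])/8+.5/8-.5+o, 2*np.sqrt(len(xs)/np.pi)/8, k
def pick(n,xy):
    z=TOP[n]+dz(n)
    bot.set_gripper(1.0,40)
    bot.move_pose([*xy,ZT],Q)
    bot.move_linear([*xy,z],speed=.12)
    bot.set_gripper(0.0,40)
    print("grip",n,bot.read_gripper_width(),bot.read_finger_force(),bot.read_clock())
    bot.move_linear([*xy,ZT],speed=.12)
    print("lifted",bot.read_gripper_width(),bot.read_finger_force())
def place(n,zoff=0):
    xy=B[n];z=.015+H[n]+dz(n)
    bot.move_pose([*xy,ZT],Q)
    bot.move_linear([*xy,z+.02],speed=.15)
    hit=bot.move_linear([*xy,z-.004],speed=.03,until_force=6)
    print("place",n,hit,"z err",bot.read_position()[2]-z,bot.read_ft_force())
E
python3 - <<'E'
from h import *
for n,p in {**B,"t":(.4737,-.1822)}.items():
    for q in([0,1,0,0],[0,0,1,0]):
        for z in(.2,.03):
            j=bot.solve_ik([*p,z],q);print(n,q,None if j is None else np.round(j,2))
for n in B:print(n,swing(n/1e3))
E
```

```text
35 [0, 1, 0, 0] [ 0.13  0.53  0.04  1.08  0.   -3.01]
35 [0, 1, 0, 0] [ 0.13  0.68 -0.16  0.73  0.   -3.01]
35 [0, 0, 1, 0] [0.13 0.53 0.04 1.08 0.   0.13]
35 [0, 0, 1, 0] [ 0.13  0.68 -0.16  0.73  0.    0.13]
46 [0, 1, 0, 0] [-0.1   0.18 -0.47  0.92  0.    3.05]
46 [0, 1, 0, 0] [-0.1   0.42 -0.68  0.48  0.    3.05]
46 [0, 0, 1, 0] [-0.1   0.18 -0.47  0.92  0.   -0.1 ]
46 [0, 0, 1, 0] [-0.1   0.42 -0.68  0.48  0.   -0.1 ]
57 [0, 1, 0, 0] [-0.36  0.51  0.01  1.07  0.    2.78]
57 [0, 1, 0, 0] [-0.36  0.67 -0.19  0.72  0.    2.78]
57 [0, 0, 1, 0] [-0.36  0.51  0.01  1.07  0.   -0.36]
57 [0, 0, 1, 0] [-0.36  0.67 -0.19  0.72  0.   -0.36]
68 [0, 1, 0, 0] [ 0.31  0.24 -0.4   0.93  0.   -2.83]
68 [0, 1, 0, 0] [ 0.31  0.45 -0.61  0.51  0.   -2.83]
68 [0, 0, 1, 0] [ 0.31  0.24 -0.4   0.93  0.    0.31]
68 [0, 0, 1, 0] [ 0.31  0.45 -0.61  0.51  0.    0.31]
t [0, 1, 0, 0] [-0.51  0.27 -0.35  0.95  0.    2.63]
t [0, 1, 0, 0] [-0.51  0.48 -0.55  0.54  0.    2.63]
t [0, 0, 1, 0] [-0.51  0.27 -0.35  0.95  0.   -0.51]
t [0, 0, 1, 0] [-0.51  0.48 -0.55  0.54  0.   -0.51]
35 0.0008200928903950384
46 0.0022381085371850347
57 0.0042666772419638335
68 0.006980325171675396
```

```bash
sed -i 's/^Q=.*; ZT/Q=[0,0,1,0]; ZT/' h.py; python3 - <<'E'
from h import *
pick(35,(.4737,-.1822))
place(35)
bot.set_gripper(.62)
print(bot.read_clock())
bot.move_linear([*B[35],.2],speed=.15)
im=bot.camera("top");cv2.imwrite("pics/top1.png",im[:,:,::-1])
s=bot.camera("scene")
uv,d,k=panel(im,proj("top",[.4737,-.1822,.102])[0]);print("panel46",uv,d,k,onplane("top",uv,.102),bot.read_clock())
cv2.imwrite("pics/c1.png",cv2.resize(np.hstack([im[110:310,140:340],s[130:330,140:340]])[:,:,::-1],None,fx=2,fy=2,interpolation=3))
E
```

```text
grip 35 0.37964752212004954 39.35714364051819 4.5083
lifted 0.3784762805632971 39.674052000045776
place 35 True z err 0.00062808114215138 [-0.76951368 -0.45755232  4.47642184]
9.0583
panel46 [323.02073355 224.18540445] 15.52098259574664 2 [ 0.47197013 -0.17957187  0.102     ] 10.4917
```

View pics/c1.png

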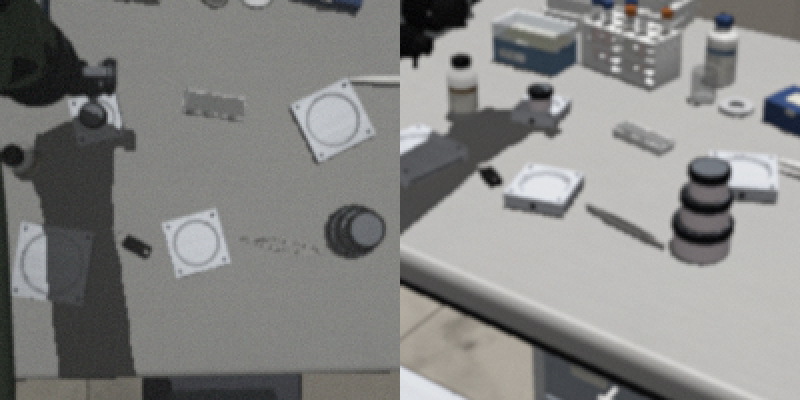

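jar_35 is seated in its block at crop (93,115), with z 0.6 mm above nominal. jar_46 is now on top of the tower, its panel at about (323,224). I'll continue with it.

```bash
python3 - <<'E'
from h import *
xy=(.472,-.1796)
pick(46,xy);place(46)
bot.set_gripper(.75)
bot.move_linear([*B[46],.2],speed=.15)
bot.move_pose([.55,.2,.25],Q)
im=bot.camera("top");s=bot.camera("scene")
uv,d,k=panel(im,proj("top",[*xy,.07])[0]);print("panel57",uv,d,k,onplane("top",uv,.07),bot.read_clock())
uv,d,k=panel(im,proj("top",[*B[46],.047])[0]);print("placed46",uv,d,k,onplane("top",uv,.047))
cv2.imwrite("pics/c2.png",cv2.resize(np.hstack([im[110:310,140:340],s[130:330,140:340]])[:,:,::-1],None,fx=2,fy=2,interpolation=3))
E
```

```text
grip 46 0.5112161676891431 40.16535043716431 13.9833
lifted 0.5097302108135607 40.737542510032654
place 46 True z err 0.000701837307688323 [-2.20843327  0.53832792  5.81014551]
panel57 [319.90259353 224.44681655] 18.592058574232983 2 [ 0.47109441 -0.17800029  0.07      ] 20.4833
placed46 [236.53125309 231.28716835] 14.175789573120941 2 [0.45781338 0.03160422 0.047     ]
```

View pics/c2.png

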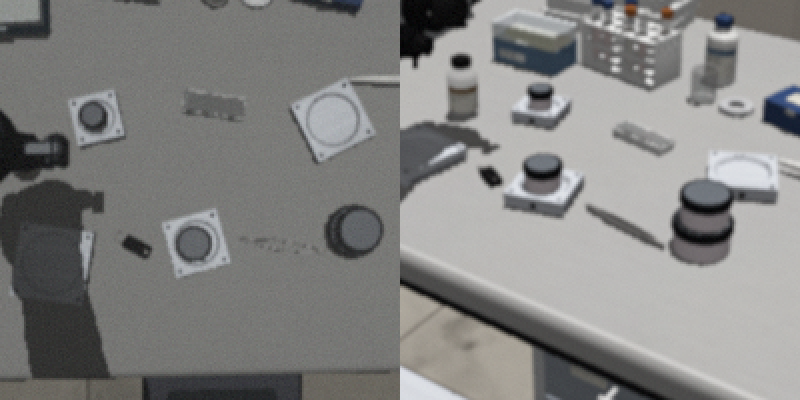

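jar_46 is seated in block_46 at crop (195,243). jar_57's panel is at about (320,224). jar_57 is next.

```bash
python3 - <<'E'
from h import *
xy=(.4711,-.178)
print(onplane("top",(306.5,169.3),.02)); 
pick(57,xy);place(57)
bot.set_gripper(.9)
bot.move_linear([*B[57],.2],speed=.15)
bot.move_pose([.5,.12,.25],Q)
im=bot.camera("top");s=bot.camera("scene")
uv,d,k=panel(im,proj("top",[*xy,.036])[0]);print("panel68",uv,d,k,onplane("top",uv,.036),bot.read_clock())
uv,d,k=panel(im,proj("top",[*B[57],.049])[0]);print("placed57",uv,d,k,onplane("top",uv,.049))
cv2.imwrite("pics/c3.png",cv2.resize(np.hstack([im[110:310,140:340],s[130:330,140:340]])[:,:,::-1],None,fx=2,fy=2,interpolation=3))
E
```

```text
[ 0.617603   -0.15654994  0.02      ]
grip 57 0.6392706843456191 41.14950120449066 24.1667
lifted 0.6406916875116212 42.33551502227783
place 57 True z err 0.0008720534436976422 [0.20174702 0.28581112 4.50578059]
panel68 [317.02343601 224.92526693] 22.861429061760287 2 [ 0.46958524 -0.17684813  0.036     ] 31.1083
placed57 [307.24370854 168.04798457] 18.57064531221925 2 [ 0.616817   -0.15406457  0.049     ]
```

View pics/c3.png

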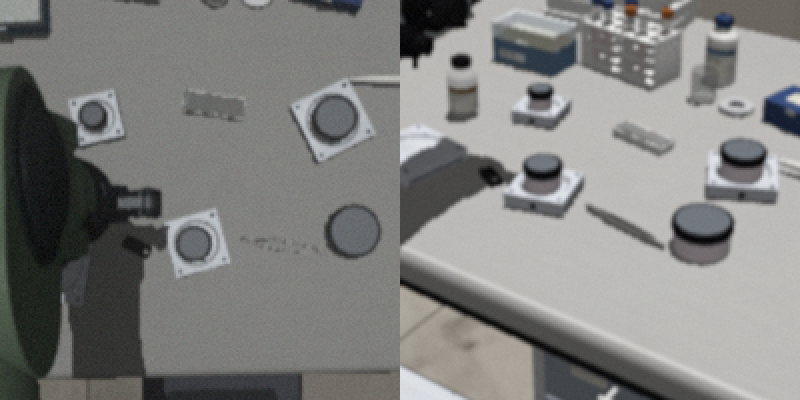

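jar_57 is seated in block_57. jar_68 stands alone with its panel at (317,225). I'll move it, then park the arm and check everything.

```bash
python3 - <<'E'
from h import *
xy=(.4696,-.1768)
pick(68,xy);place(68)
bot.set_gripper(1.0)
bot.move_linear([*B[68],.2],speed=.12)
bot.goto_joints([-1.334,.326,-.193,1.052,0,1.437])
im=bot.camera("top");s=bot.camera("scene");print(bot.read_clock())
for n in B:
    z=.015+H[n];uv,d,k=panel(im,proj("top",[*B[n],z])[0]);print(n,d,k,(onplane("top",uv,z)[:2]-B[n]).round(4))
    uv=proj("scene",[*B[n],z])[0];uv,d,k=panel(s,uv);print("   tri",(triang({"scene":uv,"top":panel(im,proj("top",[*B[n],z])[0])[0]})[2]-z).round(4))
cv2.imwrite("pics/c4.png",cv2.resize(np.hstack([im[110:310,140:340],s[130:330,110:310]])[:,:,::-1],None,fx=2,fy=2,interpolation=3))
E
```

```text
grip 68 0.7672824457430205 43.06662082672119 34.6583
lifted 0.7670704737675496 44.738759994506836
place 68 True z err 0.0007366385729788393 [0.24931787 0.81300478 2.54707524]
44.575
35 7.603488217793921 2 [-0.0005  0.0011]
   tri -0.0182
46 13.283939293490427 2 [-0.0002  0.0019]
   tri -0.0004
57 17.01361374747836 2 [-0.0008  0.002 ]
   tri -0.0029
68 27.67405980621926 0 [-0.0014 -0.0015]
   tri 0.0037
```

View pics/c4.png

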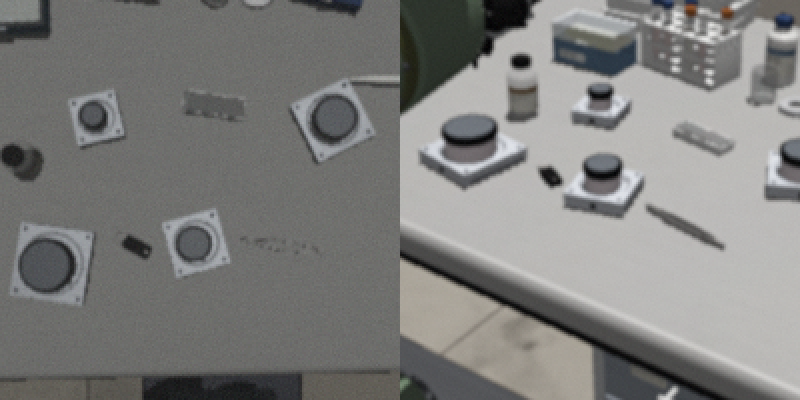

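The final pictures show all four jars upright in their own wells, and the bottle and pipette haven't moved. Each placing stopped 0.6–0.9 mm above its nominal floor height. The odd −18 mm triangulation for jar_35 looks like a poor panel segmentation in the scene view. I'm handing in.

```bash
python3 -c "
from cell import bot
print(bot.close_job())"
```

```text
the job is handed in; nothing more can be done
None
```

All four jars sit upright in their matching wells as far as the contact heights and final pictures show, with the bottle and pipette untouched, and the job was handed in at about 45 s of the 112 s (no verdict was returned).

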